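Hitch the draw hook to the ink carriage and draw it out

ROBOT

A 6-joint arm with a two-finger parallel gripper is mounted at the origin on a cart in front of the work surface, level with it; the furniture and walls round the work are solid. World frame = base frame: x ahead of the robot, y to its left, z up, the work surface at z = 0. Lengths are in m, angles in rad, forces in N, time in s.
With the tool pointing down it reaches from about 0.325 to 0.775 m from the base axis. Payload 5.5 kg.
Tool frame: the origin (TCP) lies between the finger pads; the fingertips stand 8 mm ahead of it and the grasp point (between the pads) lies 11 mm behind it (tcp_to_tips is the distance from the TCP to the fingertips, in m); z points along the fingers, y is the direction in which the jaws open and shut (so a half turn about z gives the same grasp; the last joint's range is limited). The gripper opens to 88 mm and grips with 3 to 60 N. Pads are 20 mm wide; open, the fingers measure 115 mm over their backs; the gripper's body (75 mm by 178 mm) begins 61 mm behind the grasp point.
Start: joints at [1.087, 0.091, 1.231, -0, 1.82, -0.057], TCP at [0.248, 0.546, 0.231] pointing down, gripper open.
Joint ranges: [-2.87, 2.87], [-0.86, 2.18], [0.17, 2.46], [-1.51, 4.65], [0.06, 2.69], [-2.65, 2.65]. Speed limits (rad/s): [2.57, 2.57, 3.01, 3.14, 3.14, 3.14].

INTERFACE

Orientations are given as a unit quaternion [w, x, y, z].
In Python, from bench import * gives the robot as it stands. Calls block until the motion is done:
- move_to(position, orientation): joint-space move of the TCP to a pose.
- move_l(position, speed=0.15, orientation=None): straight line of the TCP; orientation=None keeps the orientation; speed is the mean speed in m/s.
- movej(angles): joint-space move.
- gripper_open() and close(): open the fingers fully, or close them until they stop; the grip force is fixed at half the most.
- hold(seconds).
- inverse_kinematics(position, orientation): joint angles nearest the present ones, or None.
- state(): the state.
- get_image(name): name is "side" or "top"; returns a dict with "frame" (400x640x3 uint8, blue, green, red), "depth" (400x640 float32, m along the optical axis (not along the pixel's ray), 0 where there is no reading), "camera_matrix" (3x3 intrinsics, pixels), "view" (4x4, takes a point from world to camera coordinates). Camera axes: x right, y up, looking along -z (the intrinsics and any distortion apply to the point x, -y, -z); pixel columns grow to the right and rows downward; lengths in m; the calibration is good to about 2 mm. A picture is of the moment at which its call begins.
A pose or a line that the arm cannot do raises IKError and nothing moves.
- job_done(): hands the job in, once; it reports no verdict.
The state is a dict: "time": time; "joint_pos": joint angles; "dq": joint speeds; "joint_torque": joint torques, N m; "ee_pos": TCP position; "ee_rot": TCP orientation; "ft_force": force on the tool from outside, world axes, zero at the start; "moment": the same for the moment, N m; "finger_gap": finger opening in m.
Only numpy, scipy, OpenCV 4.12 (cv2) and the standard library are available. Lean on these libraries where they do the work, as an engineer would, in place of code of your own. Each camera call takes 0.05 s, during which the arm holds its last target. There are 200 camera calls.

TASK

Pull the draw hook out of its plywood sleeve by its steel head, lay it on the bench and let go, then take it again by its wooden handle. Push its mouth onto the capped pin of the ink carriage until the sprung latch flips shut behind the pin, then pull the carriage out towards the handle as far as it goes. Leave the hook hitched and the carriage drawn out, and do not shift the timer, the tape roll, the plastic bottle by the sleeve or the two loose shells.

Things in the scene. Friction and masses are not known exactly. Their poses are not given: they have to be found in the camera images.
- hook_head (a point): Middle of the draw hook's dark steel head, 14 mm over the bench (hook 169 mm long, 0.34 kg, loose, lies flat); x points along the hook to its nose, y left, z up. Head 54 mm wide (flat sides, gripped here across y), 16 mm thick (6 to 22 mm over the bench), from x = -27 to +43 mm. Only the head sticks out of the sleeve. A 16 mm wide throat runs from the open nose back to x = -8 mm.
- hook_handle (a point): Middle of the same hook's wooden handle, 85 mm behind hook_head, 15 mm over the bench; same axes. Handle 80 mm long (x), 28 mm wide (y), 30 mm high, its underside on the bench. Between head and handle lies a neck 18 mm wide and 18 mm long.
- latch (a joint): Steel latch in the hook's throat, 16 mm long, pivoted in the left lip (20 mm ahead of hook_head, 13 mm to the left). 0 = shut across the throat, 1.6 rad = swung right inward. A spring shuts it; the pin pushes it in with about 2 to 10 N (friction), and it snaps shut once the pin is past. Then the pin has 12 mm of play along the throat.
- sleeve_mouth (a point): Middle of the open end of the plywood sleeve (fixed to the bench), 18 mm over the bench; x points out of it, the way the hook is pulled. Sleeve 98 mm long, 50 mm wide, 43 mm high, with roof, sides and closed back; inside 36 mm wide, 37 mm high. The handle is about 85 mm deep in it: a pull of 90 to 100 mm frees it.
- carriage_pin (a point): Upright draw pin of the ink carriage, 12 mm diameter, this point on its axis 14 mm over the bench; a cap of 28 mm diameter sits 28 to 33 mm over the bench. x points into the carriage, the way the hook is pushed on; the open front faces -x. From 46 mm behind the pin on stands a tray 150 mm wide with a ramekin and a small jar, up to 90 mm high.
- carriage (a joint): Slide of the ink carriage on its fixed rails, in m: 0 = right back against the rear stop, 0.04 = drawn out against the front stop (along -x of carriage_pin). Drags with about 2 N. At the start it stands 0 to 8 mm out; pushing the hook on may run it back to the rear stop.
- timer: White round kitchen timer, 62 mm across, 38 mm high, bystander; origin under its centre.
- tape: Roll of masking tape lying flat, 100 mm across, 25 mm high, bystander; origin under its centre.
- shell_a: Mussel shell, 60 mm long, 8 mm high, bystander; origin under its centre.
- shell_b: Mussel shell, 56 mm long, 8 mm high, bystander; origin under its centre.
- carriage_mouth (a point): Middle of the open front of the pocket round the pin, 48 mm ahead of the pin, 14 mm over the bench, axes as carriage_pin. Two cheeks, 27 mm high, 64 mm apart, flared at the front: the hook's head fits between, but not with fingers beside it. Floor 5 mm over the bench from 38 mm ahead of the pin: with the handle sliding on the bench the head passes 1 mm over it.
- rinse: Closed plastic bottle, 62 mm across, 116 mm high, bystander standing beyond the sleeve; origin under its centre.

How it is judged:
By the outcome, as a careful person would: the job done as asked, in the order asked, and still so for the second after the job is handed in, with the robot touching nothing.
It also fails if it takes over 58 s, if anything falls off the work surface, if the arm or the gripper's body presses on something with over 40 N, if the wrist force passes 120 N, or if a joint passes its speed limit or range.

## Working session

There is one attempt and no reset: what is moved stays moved. The work goes in short steps, each a Python script; the robot and the scene stay as the last script left them, time stands still between calls to the robot, and variables do not carry over. Pictures are saved under pics/ and viewed, about 8 in all and at most 12, crops included, and the job is handed in when it is done.

```bash
ls; mkdir -p pics; python3 - <<'E'
from bench import *
import cv2,numpy as np
for n in("top","side"):
    d=get_image(n); cv2.imwrite(f"pics/{n}0.png",d["frame"]); np.savez(f"{n}0.npz",**{k:d[k] for k in("frame","depth","camera_matrix","view")})
    print(d["camera_matrix"],d["view"],d.keys())
print(state())
E
```

```text
pics
[[366.96630132   0.         325.58880702]
 [  0.         366.96630132 206.43141358]
 [  0.           0.           1.        ]] [[ 0.01462157 -0.99968386 -0.02045466  0.05653201]
 [ 0.99221511  0.011976    0.12395869 -0.60068748]
 [-0.12367454 -0.0221079   0.99207653 -1.05333952]
 [ 0.          0.          0.          1.        ]] dict_keys(['frame', 'depth', 'camera_matrix', 'view'])
[[397.5989739    0.         327.94769127]
 [  0.         397.5989739  198.7384304 ]
 [  0.           0.           1.        ]] [[-0.99933614 -0.0346424   0.01127724  0.62510855]
 [ 0.02949696 -0.58769753  0.80854285 -0.02488316]
 [-0.02138226  0.80833874  0.58832922 -1.26086003]
 [ 0.          0.          0.          1.        ]] dict_keys(['frame', 'depth', 'camera_matrix', 'view'])
{'time': 0.1, 'joint_pos': array([ 1.08728143e+00,  9.17498826e-02,  1.23175785e+00, -1.45564118e-05,
        1.81982613e+00, -5.66741936e-02]), 'dq': array([-2.05611396e-05, -5.79062875e-04, -2.38165102e-03,  1.00614171e-03,
        3.63867218e-04, -9.85293735e-04]), 'joint_torque': array([ 2.30252124e-03, -4.47855127e+01, -4.07570171e+01,  7.00416835e-02,
        2.84100889e-02, -1.19309038e-04]), 'ee_pos': array([0.24826767, 0.5459374 , 0.22964443]), 'ee_rot': array([-2.25497264e-04,  2.11805549e-01,  9.77311440e-01, -8.40923141e-04]), 'ft_force': array([ 0.27903975,  0.9758354 , -0.94589599]), 'moment': array([ 0.04270874,  0.03357855, -0.00311259]), 'finger_gap': 0.08803062616739088}
```

View pics/top0.png

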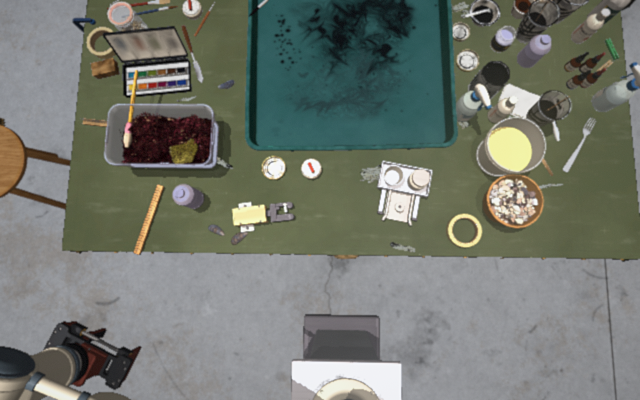

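View pics/side0.png

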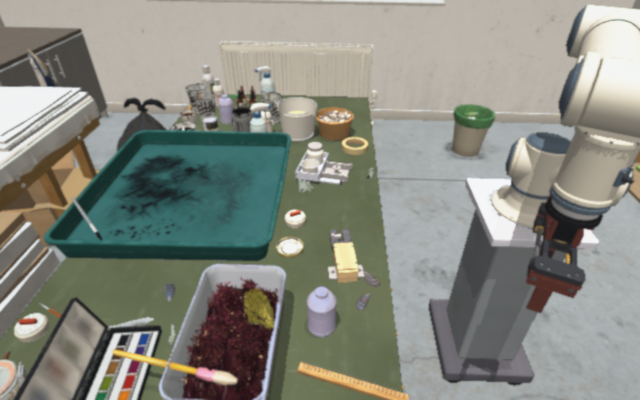

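The top view shows the sleeve at about (249,214) with the head to its right at (281,212). The carriage pin is near (400,208) with the pocket opening downwards. The timer is at (312,168), the tape at (464,230), the shells at (216,230) and (238,238), and the bottle at (186,195). Next I'll crop and measure.

```bash
cat > h.py <<'E'
import numpy as np,cv2
class Cam:
    def __init__(s,d):
        s.K=np.array(d["camera_matrix"]);s.V=np.array(d["view"]);s.D=d["depth"];s.I=d["frame"]
        s.R=s.V[:3,:3];s.c=-s.R.T@s.V[:3,3]
    def ray(s,u,v):
        return s.R.T@np.array([(u-s.K[0,2])/s.K[0,0],-(v-s.K[1,2])/s.K[1,1],-1.])
    def plane(s,u,v,z):
        r=s.ray(u,v);return s.c+r*(z-s.c[2])/r[2]
    def pt(s,u,v): return s.c+s.ray(u,v)*s.D[int(v),int(u)]
    def px(s,p):
        q=s.R@np.asarray(p)+s.V[:3,3];return np.array([s.K[0,2]+s.K[0,0]*q[0]/-q[2],s.K[1,2]-s.K[1,1]*q[1]/-q[2]])
    def cloud(s):
        v,u=np.mgrid[:400,:640];r=np.stack([(u-s.K[0,2])/s.K[0,0],-(v-s.K[1,2])/s.K[1,1],-np.ones(u.shape)],-1)
        return s.c+(r*s.D[...,None])@s.R
E
python3 - <<'E'
from h import *
t=Cam(np.load("top0.npz"))
a=cv2.resize(t.I[190:250,205:305],None,fx=8,fy=8,interpolation=cv2.INTER_CUBIC)
b=cv2.resize(t.I[155:225,360:440],None,fx=8,fy=8,interpolation=cv2.INTER_CUBIC)[:, :]
cv2.imwrite("pics/a.png",a);cv2.imwrite("pics/b.png",b)
C=t.cloud()
np.set_printoptions(linewidth=250)
print((C[200:228:2,228:300:2,2]*1000).astype(int))
print((C[186:222:2,374:436:2,2]*1000).astype(int))
print(t.plane(281,212,.022),t.plane(400,208,.033))
E
```

```text
[[ 2  1  0  0  1 -1  1  0  0  4 -1  3  1  2 -1  2  0  0  0  1  0  1 -1  1 -4  0  2 -5  1  2  3  2  0  0  2  0]
 [-1  3  1  2  0  3  0  0  0  4  1  5  3  0  1  0  1 -1 -1  0  0  2  3  0 -1  4  0  0  0 20 26 24  2  0  1 -1]
 [-1  1  0  0 -2  0  5  4  5  4  6  6  1  0  1  2  2  0  2  3  6 22 20 22 21 23 24 24 24 25 24 24 19  2  1  1]
 [ 0  4  2  3  0  3  7  5  8  4  3  6 44 47 43 41 42 44 39  4  3 20 23 25 23 22 17 11 16 -3 24 27 19  0  0  4]
 [ 0  0  0  1 40 47 44 43 45 42 42 45 42 45 38 42 45 45 45  8  0 26 25 23 20 22 -1  1 21 21 23 12  2  0 -1  0]
 [ 0  3 35 41 41 44 44 43 43 40 42 43 43 45 44 43 45 43 41  0 20 25 21 22 16  2  2 -1 20 18  0  0  3  1  1  0]
 [-1 -2  3 45 43 39 43 40 43 43 47 46 39 45 42 44 44 42 45 21 23 20 21 20 20 -1  1  0  1 12  1  3  1  4  3  3]
 [ 2  2  0 48 47 45 47 41 45 45 43 44 43 42 41 43 44 43 43 26 22 21 20 22 20  0  1 22 21 22 25 21 24 -1  1  2]
 [ 0 -2  0 42 46 41 41 45 44 42 48 44 44 43 43 44 41 45 48 21 15 18 17 22 21 22 22 21 24 23 24 21 24  1  0  6]
 [ 2  0 -1 37 41 40 45 43 41 43 44 39 41 41 41 46 43 44 42 -1  1  0 23 22 20 22 21 25 22 20 20 23 29 
[... 2672 characters left out ...]
0    1    1    1    0   11   29    7    4    4    7    7    7    4    4    3    4   13   27    6   11   11   -1    2    1    1   -1    0    2    5    0]
 [   2    0    1   -2    0   27   11    9    6    9    6    5    6    9    4    4    4   20   29   10    8    3    1    2    2    1   -2    0    0    0    2]
 [   0    5    3    4   27   26    3    4    5    4    6    6    7    3    7    8   10   26   -1   15   17   18   -2   -1    1    1    2    0    3   -2    0]
 [   2    0   -2   -1   17   -2    3    0   -1    2   -1   -1    6    5    2    5    7   27   26    8   16   18    0    3    0    0    0    0    4    5   -4]]
[0.58329996 0.19931026 0.022     ] [ 0.59846839 -0.15669914  0.033     ]
```

View pics/a.png

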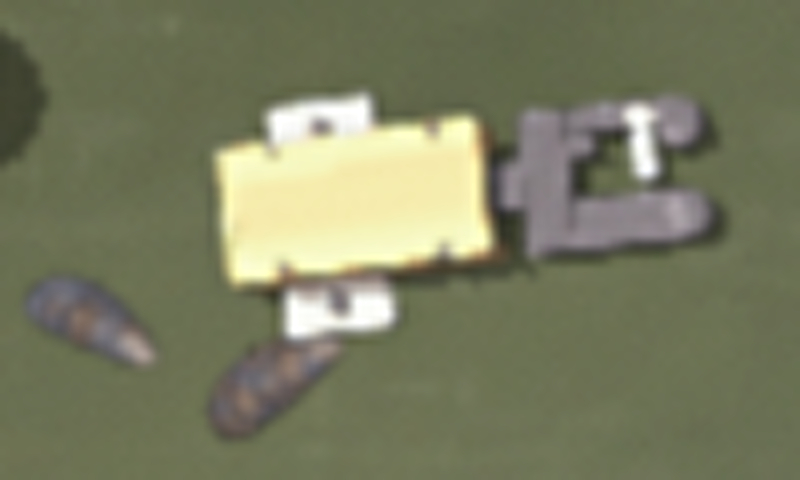

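View pics/b.png

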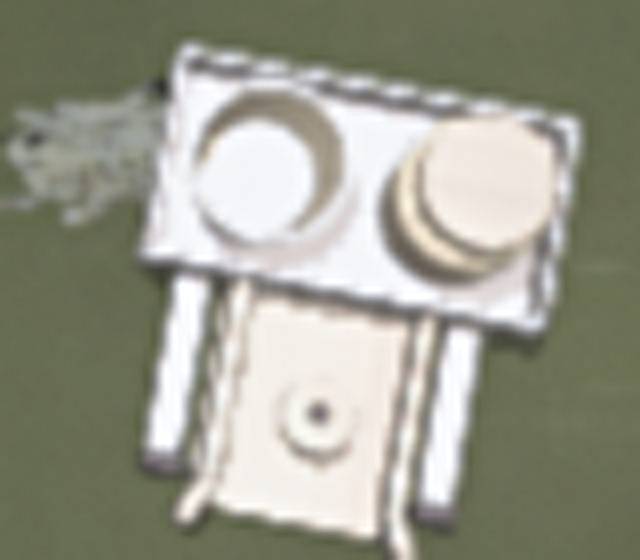

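Crop a shows the sleeve roof and the hook head to its right, with the white latch on the left (upper) lip. Crop b shows the pin cap at about (399,207) full-image px, the cheeks flaring at the front (bottom), and the tray edge tilted about 10°. Now the metric measurement.

```bash
python3 - <<'E'
from h import *
np.set_printoptions(precision=4,suppress=True)
t=Cam(np.load("top0.npz"));s=Cam(np.load("side0.npz"))
print("cam",t.c,s.c)
def rect(mask,z,off,f=8):
    cs,_=cv2.findContours(mask,cv2.RETR_EXTERNAL,cv2.CHAIN_APPROX_NONE);c=max(cs,key=cv2.contourArea)[:,0]
    P=np.array([t.plane((x+.5)/f-.5+off[0],(y+.5)/f-.5+off[1],z)[:2] for x,y in c],np.float32)
    return cv2.minAreaRect(P*1000),P
a=cv2.resize(t.I[190:250,205:305],None,fx=8,fy=8,interpolation=cv2.INTER_CUBIC).astype(int)
B,G,R=a[...,0],a[...,1],a[...,2]
yel=((R>190)&(G>180)&(B<205)).astype(np.uint8)
r,_=rect(yel,.043,(205,190));print("sleeve",r)
head=((B>G+2)|(a.min(2)>200)).astype(np.uint8);head[:,:500]=0
head=cv2.morphologyEx(head,cv2.MORPH_OPEN,np.ones((5,5)))
r,P=rect(head,.022,(205,190));print("head+neck",r)
h2=head.copy();h2[:,:525]=0
r,P=rect(h2,.022,(205,190));print("head",r)
W=lambda x,y,z:t.plane((x+.5)/8-.5+360,(y+.5)/8-.5+155,z)[:2]
print("pin",W(317,417,.033))
for p,q,z in(((172,280),(143,455),.011),((480,335),(455,515),.011),((245,285),(215,480),.027),((432,320),(400,520),.027)):
    d=W(*p,z)-W(*q,z);print("axis yaw",np.arctan2(d[1],d[0]),np.linalg.norm(d))
for p,q,z in(((140,260),(540,332),.04),((185,45),(580,120),.04)):
    d=W(*p,z)-W(*q,z);print("tray yaw",np.arctan2(d[1],d[0])-np.pi/2,np.linalg.norm(d))
print("edge",t.plane(405,253,0),"grass",t.cloud()[240:250,395:412,2].mean())
# side: pin reprojection
p=np.r_[W(317,417,.033),.033];print("side px pin",s.px(p))
for n,(u,v),z in(("timer",(312,168),.038),("tape",(464,230),.02),("shA",(216,230),.005),("shB",(238,238),.005),("rinse",(186,195),.1)):print(n,t.plane(u,v,z))
cv2.imwrite("pics/c.png",np.hstack([cv2.resize(s.I[145:190,285:365],None,fx=5,fy=5,interpolation=cv2.INTER_CUBIC),cv2.resize(s.I[225:270,320:400],None,fx=5,fy=5,interpolation=cv2.INTER_CUBIC)]))
E
```

```text
cam [0.4649 0.0404 1.1206] [0.5985 1.0262 0.7549]
sleeve ((578.3317260742188, 292.9326477050781), (64.03569030761719, 97.90864562988281), 7.7154154777526855)
head+neck ((583.8558349609375, 203.18521118164062), (52.885093688964844, 78.18569946289062), 6.35581636428833)
head ((584.3770751953125, 198.50555419921875), (52.885093688964844, 68.7685317993164), 6.35581636428833)
pin [ 0.6024 -0.1543]
axis yaw -0.16522859405072526 0.06832768629595995
axis yaw -0.15214251772870435 0.069633433807151
axis yaw -0.15682431856868032 0.07479671405211055
axis yaw -0.17030873699304852 0.07655757309818978
tray yaw -0.1705682807117439 0.14978327874094718
tray yaw -0.18368704553796622 0.14945495832996217
edge [ 0.4659 -0.1763  0.    ] grass 0.0027532111864769287
side px pin [336.2666 166.9473]
timer [0.7162 0.1072 0.038 ]
tape [ 0.5364 -0.3481  0.02  ]
shA [0.5273 0.3995 0.005 ]
shB [0.5039 0.3308 0.005 ]
rinse [0.62   0.4597 0.1   ]
```

View pics/c.png

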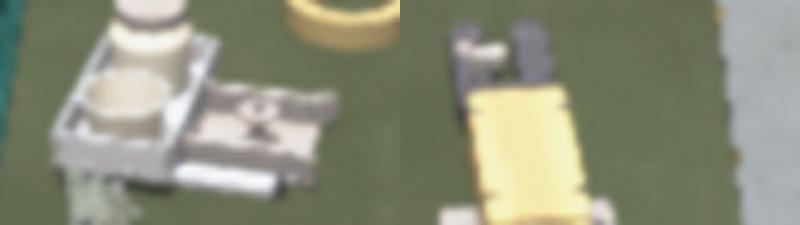

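The reprojected pin matches the side view (336,167). Sizes check out too: head 52.9×69 mm and tray 150 mm. Now I'll grip the head and pull.

```bash
cat >> h.py <<'E'
from scipy.spatial.transform import Rotation as Ro
def quat(yaw,flip=0):
    "tool down, jaws across a hook pointing along yaw"
    x=np.array([np.cos(yaw),np.sin(yaw),0])*(-1 if flip else 1);z=np.array([0,0,-1.]);y=np.cross(z,x)
    return Ro.from_matrix(np.c_[x,y,z]).as_quat()[[3,0,1,2]]
HY=-np.pi/2+.113; CY=-.167
HEAD=np.array([.5835,.2065]); PIN=np.array([.6024,-.1543])
d2=lambda a:np.array([np.cos(a),np.sin(a)])
def P(xy,z): return np.array([xy[0],xy[1],z])
E
python3 - <<'E'
from h import *; from bench import *
np.set_printoptions(precision=3,suppress=True)
for f in(0,1):
    print(f,inverse_kinematics(P(HEAD,.011),quat(HY,f)),inverse_kinematics(P(PIN-.17*d2(CY),.011),quat(CY,f)))
f=min((0,1),key=lambda f:abs(inverse_kinematics(P(HEAD,.011),quat(HY,f))[5]))
print("flip",f)
q=quat(HY,f)
move_to(P(HEAD,.13),q); move_l(P(HEAD,.011),.12)
s0=state();print(s0["ee_pos"],s0["ft_force"])
close();s=state();print("gap",s["finger_gap"],s["ft_force"])
if s["finger_gap"]>.045:
    move_l(P(HEAD+.115*d2(HY),.0115),.06);s=state();print(s["ee_pos"],s["ft_force"],s["finger_gap"],s["time"])
d=get_image("top");np.savez("top1.npz",**d);cv2.imwrite("pics/d.png",cv2.resize(d["frame"][170:260,200:340],None,fx=5,fy=5,interpolation=cv2.INTER_CUBIC))
E
```

```text
0 None [-0.357 -0.245  1.942 -0.     1.445  1.38 ]
1 [ 0.285  0.208  1.494 -0.     1.439  0.172] [-0.357 -0.245  1.942 -0.     1.445 -1.761]Traceback (most recent call last):
  File "<stdin>", line 5, in <module>
  File "<stdin>", line 5, in <lambda>
TypeError: 'NoneType' object is not subscriptable
```

```bash
python3 - <<'E'
from h import *; from bench import *
np.set_printoptions(precision=3,suppress=True)
q=quat(HY,1)
move_to(P(HEAD,.13),q); move_l(P(HEAD,.011),.12)
s0=state();print(s0["ee_pos"],s0["ft_force"])
close();s=state();print("gap",s["finger_gap"],s["ft_force"])
if s["finger_gap"]>.045:
    move_l(P(HEAD+.115*d2(HY),.0115),.06);s=state();print(s["ee_pos"],s["ft_force"],s["finger_gap"],s["time"])
d=get_image("top");np.savez("top1.npz",**d);cv2.imwrite("pics/d.png",cv2.resize(d["frame"][170:260,200:340],None,fx=5,fy=5,interpolation=cv2.INTER_CUBIC))
E
```

```text
[0.584 0.207 0.012] [-0.283  0.159  0.023]
gap 0.05382935943399441 [ 0.695 -0.436  0.943]
[0.596 0.092 0.011] [-0.173 -0.45  -1.242] 0.054591915875515255 5.7083
```

View pics/d.png

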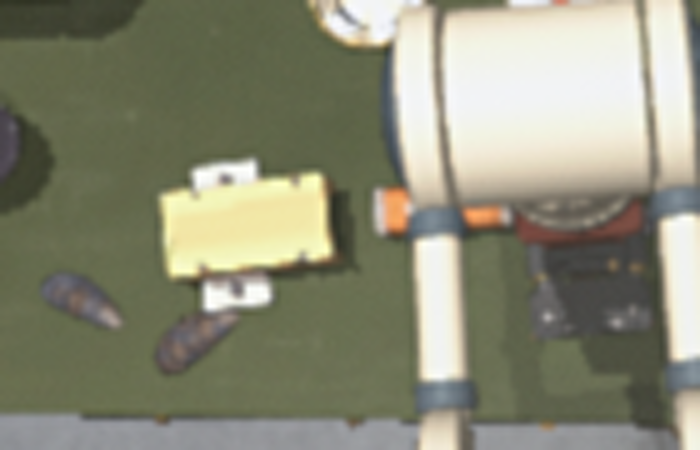

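The handle (orange) is clear of the sleeve by about 10 mm and the shells are undisturbed. Next I'll release, regrip the handle near its front end, lift, and go to a staging pose short of the carriage mouth.

```bash
python3 - <<'E'
from h import *; from bench import *
np.set_printoptions(precision=3,suppress=True)
q=quat(HY,1)
gripper_open(); hold(.3)
h=HEAD+.115*d2(HY)
move_l(P(h,.09),.15)
g=h-.071*d2(HY)
move_l(P(g,.09),.15)
d=get_image("side");cv2.imwrite("pics/e.png",cv2.resize(d["frame"][180:300,270:420],None,fx=5,fy=5,interpolation=cv2.INTER_CUBIC))
move_l(P(g,.012),.12);close();s=state();print("gap",s["finger_gap"],s["ee_pos"],s["ft_force"])
move_l(P(g,.06),.1);s=state();print(s["ft_force"],s["moment"])
m=PIN-.19*d2(CY)
move_to(P(m,.06),quat(CY,1));s=state();print(s["ee_pos"],s["finger_gap"],s["time"])
for n in("top","side"):
    d=get_image(n);np.savez(n+"2.npz",**d)
    cv2.imwrite(f"pics/{n}2.png",cv2.resize(d["frame"][170:260,330:450] if n=="top" else d["frame"][140:220,280:400],None,fx=6,fy=6,interpolation=cv2.INTER_CUBIC))
E
```

```text
gap 0.027896233812830747 [0.589 0.163 0.012] [ 1.931  0.517 -0.328]
[-0.079 -0.345 -4.332] [-0.045  0.099 -0.034]
[ 0.415 -0.122  0.06 ] 0.027814339949262353 12.1333
```

View pics/top2.png

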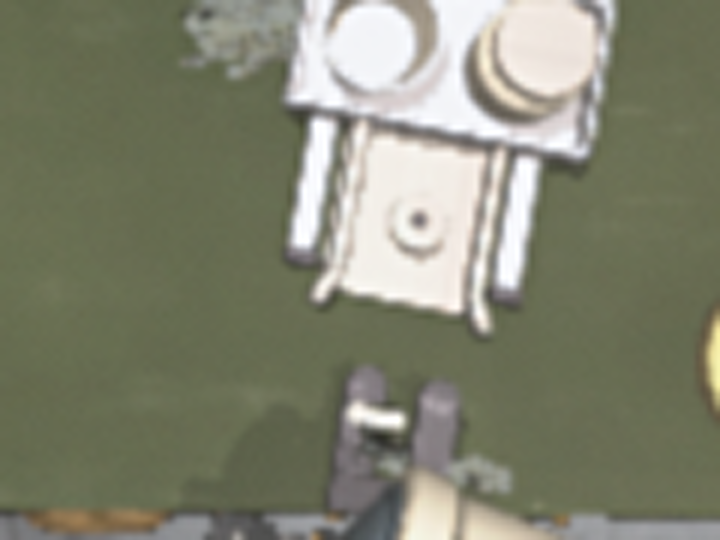

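View pics/side2.png

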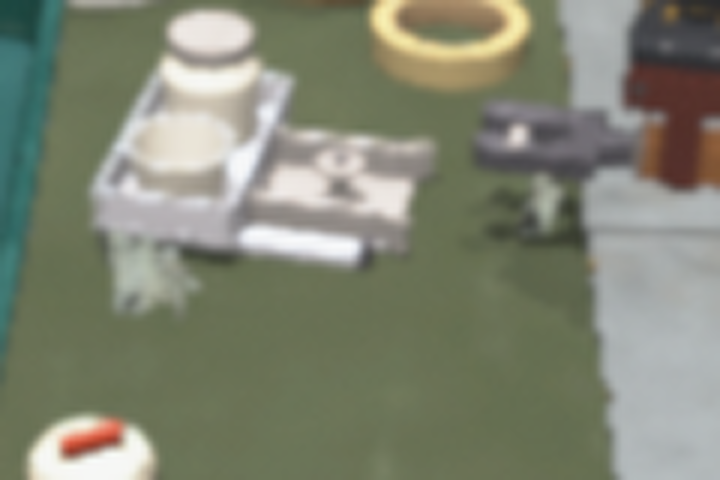

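Top view: the hook is held with its lips at about (391,232) and (403,235), pointing at the pin at (400,207). Side view: the hook is roughly level. Next I'll check offset, yaw and tilt numerically.

```bash
python3 - <<'E'
from h import *
np.set_printoptions(precision=4,suppress=True)
t=Cam(np.load("top2.npz"));s=Cam(np.load("side2.npz"))
g=np.array([.415,-.122]);e=d2(CY);n=np.array([-e[1],e[0]])
g=PIN-.19*e
f=8;u0,v0,u1,v1=375,225,420,254
a=cv2.resize(t.I[v0:v1,u0:u1],None,fx=f,fy=f,interpolation=cv2.INTER_CUBIC).astype(int)
B,G,R=a[...,0],a[...,1],a[...,2]
m=((B>G+2)&(B<190))
ys,xs=np.nonzero(m)
Q=np.array([t.plane((x+.5)/f-.5+u0,(y+.5)/f-.5+v0,.070)[:2] for x,y in zip(xs,ys)])-g
X=Q@e*1000;Y=Q@n*1000
k=np.abs(Y)<40;X,Y=X[k],Y[k]
print("nose X max L/R",np.percentile(X[Y>0],99.5),np.percentile(X[Y<0],99.5))
for x in range(80,116,4):
    y=Y[np.abs(X-x)<1.]
    l,r=y[y>0],y[y<0]
    if len(l)and len(r):print(x,[np.percentile(r,1),np.percentile(r,99),np.percentile(l,1),np.percentile(l,99)])
# heights
for c in(t,s):
    C=c.cloud();D=C[...,:2]-g;X2=D@e*1000;Y2=D@n*1000
    for x in range(50,115,10):
        k=(abs(X2-x)<6)&(abs(Y2)<27)&(C[...,2]>.045)&(C[...,2]<.085);
        if k.sum():print(x,k.sum(),np.percentile(C[...,2][k],[50,75]))
# pin check
hsv=t.I[200:216,390:410]
print("pin in img2:",t.plane(330+(419+.5)/6-.5,170+(218+.5)/6-.5,.033))
E
```

```text
nose X max L/R 109.50764849585795 108.3860941932588
80 [np.float64(-24.036621690938816), np.float64(-9.543696043741317), np.float64(18.439526735309325), np.float64(25.10280060522436)]
84 [np.float64(-23.370345216956547), np.float64(-9.796841549893546), np.float64(22.397564771432386), np.float64(25.15794893221749)]
96 [np.float64(-24.920041964169833), np.float64(-10.492286452074147), np.float64(14.964613204861934), np.float64(24.89776778762043)]
100 [np.float64(-24.7393906240549), np.float64(-9.433132260580575), np.float64(9.665741178721456), np.float64(25.8663926125681)]
104 [np.float64(-23.221407841083998), np.float64(-9.63156851220598), np.float64(10.852297639384917), np.float64(25.138848320454205)]
108 [np.float64(-22.495758617543455), np.float64(-11.798921193559888), np.float64(12.220644451558824), np.float64(22.20678553683627)]
50 33 [0.0705 0.0718]
60 34 [0.0707 0.0718]
70 46 [0.0707 0.0717]
80 50 [0.0703 0.0714]
90 68 [0.0697 0.0716]
100 57 [0.0706 0.0716]
110 33 [0.0706 0.0716]
50 40 [0.0716 0.0724]
60 40 [0.0713 0.0718]
70 40 [0.0697 0.0718]
80 33 [0.07   0.0719]
90 37 [0.0707 0.072 ]
100 37 [0.0701 0.0721]
110 26 [0.0679 0.0723]
pin in img2: [ 0.6047 -0.155   0.033 ]
```

The hook is level (top at 70–72 mm) and its centreline is within about 0.5 mm of the pin axis. I'll lower it and push on in force-monitored steps.

```bash
python3 - <<'E'
from h import *; from bench import *
np.set_printoptions(precision=3,suppress=True)
e=d2(CY);n=np.array([-e[1],e[0]]);Z=.0135
at=lambda X:P(PIN+X*e-.0005*n,Z)
move_l(at(-.19),.08)
move_l(at(-.12),.08)
s=state();print(s["ee_pos"],s["ft_force"]);b=s["ft_force"]
X=-.12
while X<-.056:
    X+=.003;move_l(at(X),.05);s=state();F=s["ft_force"]-b
    print(round(X*1000),"F along,lat,z",F[:2]@e,F[:2]@n,F[2],"gap",round(s["finger_gap"],4),"ee",(s["ee_pos"][:2]-PIN)@e)
    if F[:2]@e<-16 or abs(F[:2]@n)>12 or abs(F[2])>15:break
print(s["time"])
for nm in("top","side"):
    d=get_image(nm);np.savez(nm+"3.npz",**d)
i=np.load("top3.npz")["frame"][175:245,360:440];j=np.load("side3.npz")["frame"][145:200,290:370]
r=lambda a:cv2.resize(a,(400,350),interpolation=cv2.INTER_CUBIC)
cv2.imwrite("pics/f.png",np.hstack([r(i),r(j)]))
E
```

```text
[ 0.484 -0.135  0.013] [-0.488 -0.831 -3.828]
-117 F along,lat,z 0.6447587721347213 0.9326870759864611 -0.8211629565363938 gap 0.0279 ee -0.11700914689149994
-114 F along,lat,z 1.2212847981137995 1.3962716760253806 -0.22173532833161635 gap 0.0279 ee -0.1138752365063581
-111 F along,lat,z 0.8561125659512433 0.6344453186875295 0.07747506095792867 gap 0.0279 ee -0.11084314444711661
-108 F along,lat,z 0.16451552991992935 0.7467034666129047 0.5034661559246163 gap 0.0277 ee -0.10784441077947614
-105 F along,lat,z -0.45603362194051955 0.6785030312616649 -0.48392128255452116 gap 0.0278 ee -0.10483181007397548
-102 F along,lat,z -0.03960536279675611 0.6003557985088844 -0.24405141603936764 gap 0.0275 ee -0.10186164662851561
-99 F along,lat,z -0.16789004754809736 1.2543273819217282 -0.16407147713941894 gap 0.0276 ee -0.0988377127592879
-96 F along,lat,z -0.5504903797166717 0.08090447772259371 -1.003727033141335 gap 0.0281 ee -0.09614243354204095
-93 F along,lat,z -0.6728670208882525 0.9727311859238199 0.6537089895930976 gap 0.028 ee -0.09304975301926796
-90 F along,lat,z -0.6354603114691668 2.3
[... 588 characters left out ...]
 gap 0.0281 ee -0.07448685591381263
-72 F along,lat,z 1.0206428496732705 3.954090172964229 -0.7504795541751172 gap 0.0278 ee -0.07150842614062385
-69 F along,lat,z 0.2212714780137118 0.7471309323881737 0.1263662976656006 gap 0.0279 ee -0.06889555464533152
-66 F along,lat,z 0.5658429984164162 0.7132231871990424 0.1267211855281527 gap 0.0278 ee -0.06588985426336627
-63 F along,lat,z -6.969991242247868 0.5121483140514592 3.2287661012516464 gap 0.0279 ee -0.06499303441652908
-60 F along,lat,z -15.40514400841502 1.0690906644865679 7.1973546794315 gap 0.0277 ee -0.06389994510866796
-57 F along,lat,z -20.601790954457293 1.2144001368898596 8.500626473145372 gap 0.0279 ee -0.06224554198862817
19.2417
```

View pics/f.png

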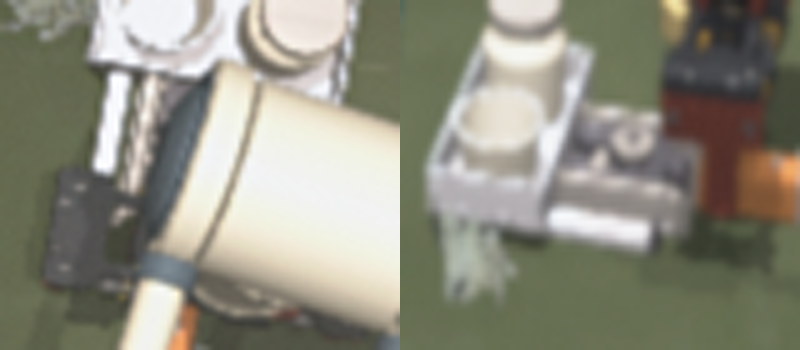

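The lateral force showed the latch being pushed between -87 and -72, and it snapped free at -69. The back of the throat then seated at the rear stop with about 20 N. The side view shows the head in the pocket with the latch visible between pin and tray... that will be checked by pulling.

```bash
python3 - <<'E'
from h import *; from bench import *
np.set_printoptions(precision=3,suppress=True)
e=d2(CY);n=np.array([-e[1],e[0]]);Z=.0135
at=lambda X:P(PIN+X*e-.0005*n,Z)
X=-.065;move_l(at(X),.05);b=state()["ft_force"];print(b)
while X>-.128:
    X-=.003;move_l(at(X),.05);s=state();F=s["ft_force"]-b
    print(round(X*1000),"F",F[:2]@e,F[:2]@n,F[2],"gap",round(s["finger_gap"],4),"ee",(s["ee_pos"][:2]-PIN)@e)
    if F[:2]@e>13 or abs(F[:2]@n)>12 or abs(F[2])>15:break
print(s["time"])
for nm in("top","side"):
    d=get_image(nm);np.savez(nm+"4.npz",**d)
i=np.load("top4.npz")["frame"][175:245,360:440];j=np.load("side4.npz")["frame"][145:200,290:370]
r=lambda a:cv2.resize(a,(400,350),interpolation=cv2.INTER_CUBIC)
cv2.imwrite("pics/g.png",np.hstack([r(i),r(j)]))
E
```

```text
[ 0.108 -0.285 -4.07 ]
-68 F -0.5327595193920316 0.5044153702492928 -0.1911728443418843 gap 0.0275 ee -0.06785434498886439
-71 F -0.31861116130427974 -0.7374606289587557 -0.5747715256241586 gap 0.0277 ee -0.07109104089301337
-74 F -0.4730694757398078 0.0219169857992187 0.8195135206515687 gap 0.0276 ee -0.07415698332874267
-77 F 0.3023398582507561 0.17703256013024718 1.9637096383617885 gap 0.0281 ee -0.07695787623302401
-80 F 1.642781474339101 0.26382829142432807 0.038321381637656415 gap 0.0281 ee -0.08013723977522309
-83 F -0.38619046169649063 0.30660192747450393 -0.6151874247849989 gap 0.0279 ee -0.08327179321627302
-86 F -0.20545453219153453 0.48343458539822165 0.019314734763463903 gap 0.0274 ee -0.08630638802120406
-89 F 0.34865730702539177 0.4516022812339201 -0.2078472491063028 gap 0.0278 ee -0.08932649303193904
-92 F 0.21141711321541776 0.6002848622842049 0.5046885465101214 gap 0.0275 ee -0.09228518283396506
-95 F -0.14341442996709852 0.4247347829785864 1.229160250310616 gap 0.0279 ee -0.09527192932357133
-98 F -0.07719222746408373 0.6275162184548945 0.15130456840598683 gap 0.0281 ee -0.09827999458800363
-101 F 0.163739073455126 -0.0032250014079572044 -0.47397494188123623 gap 0.0281 ee -0.10129267992883365
-104 F -0.3410157398852978 -0.30702741325099575 -0.5145104805724596 gap 0.0279 ee -0.10428960456683123
-107 F -0.20634974333340952 -0.20437805854729602 0.4963683716071534 gap 0.0277 ee -0.10728708462029425
-110 F 0.20546253545685478 0.9324536904932584 0.47207040664248856 gap 0.0284 ee -0.11028516357638386
-113 F 0.2712584524452296 -0.08247614400579623 0.30189783879819077 gap 0.0275 ee -0.1132719062076843
-116 F 5.178164656774299 0.4671164990864031 -3.107731117595687 gap 0.028 ee -0.11505049248556105
-119 F 12.949726831244675 0.027480151099690365 -3.624177897642916 gap 0.0279 ee -0.11613641343660822
-122 F 16.38789231723727 0.6551418659438425 -3.3606926997037334 gap 0.0276 ee -0.11765638516495983
24.4
```

View pics/g.png

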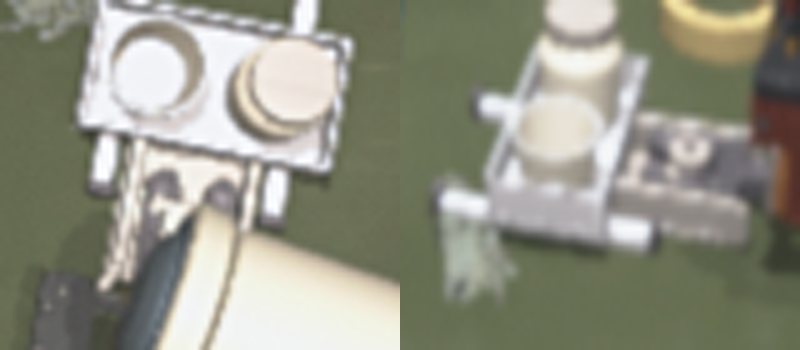

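The carriage ran out about 50 mm of TCP travel (play plus stroke) and stopped firmly at 16 N, so the hook is hitched. I'll relax, lower, release, rise and check.

```bash
python3 - <<'E'
from h import *; from bench import *
np.set_printoptions(precision=3,suppress=True)
e=d2(CY);n=np.array([-e[1],e[0]])
at=lambda X,z:P(PIN+X*e-.0005*n,z)
move_l(at(-.1165,.0135),.05);move_l(at(-.1165,.0122),.03);print(state()["ft_force"])
gripper_open();hold(.3);move_l(at(-.1165,.16),.12)
j=state()["joint_pos"].copy();j[0]+=1.0;movej(j);hold(.3)
print(state()["time"],state()["ft_force"],state()["finger_gap"])
for nm in("top","side"):
    d=get_image(nm);np.savez(nm+"5.npz",**d)
t=Cam(np.load("top5.npz"));o=Cam(np.load("top0.npz"))
r=lambda a:cv2.resize(a,(480,480),interpolation=cv2.INTER_CUBIC)
s5=np.load("side5.npz")["frame"]
cv2.imwrite("pics/h.png",np.hstack([r(t.I[180:260,360:440]),cv2.resize(s5[140:340,270:410],(320,480))]))
df=np.abs(t.I.astype(int)-o.I.astype(int)).max(2)
for nm,(u,v),k in(("timer",(312,168),12),("tape",(464,230),18),("shA",(216,230),10),("shB",(238,238),10),("rinse",(186,195),16)):
    w=df[v-k:v+k,u-k:u+k];print(nm,"changed frac top",(w>25).mean())
so=np.load("side0.npz")["frame"];ds=np.abs(s5.astype(int)-so.astype(int)).max(2)
c=Cam(np.load("side0.npz"))
for nm,p in(("timer",(.716,.107,.02)),("tape",(.536,-.348,.02)),("shA",(.527,.4,.005)),("shB",(.504,.331,.005)),("rinse",(.62,.46,.06))):
    u,v=c.px(p).astype(int);print(nm,(u,v),"side",(ds[v-9:v+9,u-9:u+9]>25).mean())
E
```

```text
[ 0.294  1.068 -2.306]
29.7917 [ 0.743  0.908 -0.013] 0.08776469383903474
timer changed frac top 0.0
tape changed frac top 0.0
shA changed frac top 0.0
shB changed frac top 0.0
rinse changed frac top 0.0
timer (np.int64(296), np.int64(215)) side 0.0
tape (np.int64(354), np.int64(144)) side 0.0
shA (np.int64(363), np.int64(299)) side 0.0
shB (np.int64(371), np.int64(278)) side 0.0
rinse (np.int64(323), np.int64(303)) side 0.0
```

View pics/h.png

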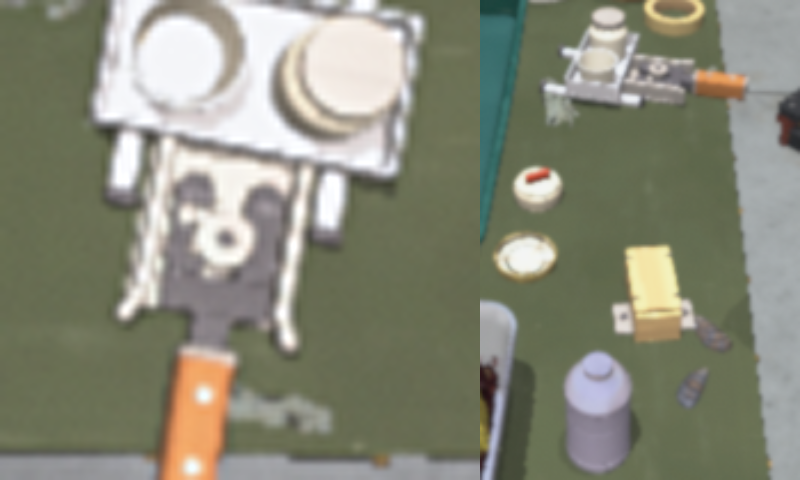

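The final view shows the pin cap at about (398,220) px, 13 px (about 38 mm) further out than at the start. The pin sits in the throat with the latch root ahead of it on the left lip and floor visible behind it. The arm is clear and no bystander pixels changed. Handing in.

```bash
python3 - <<'E'
from h import *; from bench import *
t=Cam(np.load("top5.npz"))
p=t.plane(360+228.5/6-.5,180+240.5/6-.5,.033)[:2];print("pin travel along -x (m)",-(p-PIN)@d2(CY))
job_done();print(state()["time"])
E
```

```text
pin travel along -x (m) 0.038895147062634784
the job is handed in; nothing more can be done
the job is handed in; nothing more can be done
```

The hook is hitched to the carriage pin and the carriage is drawn out against its front stop. The job was handed in at about 30 s, with the arm clear of everything.

**What I did:** I pulled the hook out of the sleeve by its head (115 mm), laid it on the bench and let go. I then took it by the handle and pushed its mouth onto the pin. The force trace showed the latch giving way and then snapping free. After that I pulled the carriage out until it stopped hard at about 16 N, set the handle down on the bench and released it.

**Last checks:**
- **Carriage travel:** the pin has moved 38.9 mm out from where it started. That is consistent with the 40 mm stop, given that it began 0 to 8 mm out and my measurement is good to about 2 mm.
- **Latch:** it held the 16 N pull with the pin behind it. In the final picture the cap partly hides it, so its being shut rests on that pull rather than on a clear view.
- **Bystanders:** the timer, tape roll, bottle and both shells showed no changed pixels in either camera.
- **Handle end:** it overhangs the bench edge by a few centimetres, but the hook lay still after I let go.

No check failed. On the way, the hook's nose measured about 4 mm shorter than expected from the images. I put that down to edge blur, and it did not affect the hitching.

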